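# Close the control box and lock its quarter-turn fastener

## Robot

A 6-joint arm with a two-finger parallel gripper is mounted at the origin on a cart in front of the work surface, level with it; the furniture and walls round the work are solid. World frame = base frame: x ahead of the robot, y to its left, z up, the work surface at z = 0. Lengths are in m, angles in rad, forces in N, time in s.
With the tool pointing down it reaches from about 0.275 to 0.75 m from the base axis. Payload 10.2 kg.
Tool frame: the origin (TCP) lies midway between the tips of the shut fingers; the grasp point (between the pads) lies 19 mm behind it; z points along the fingers, y is the line along which they close (so a half turn about z gives the same grasp; the last joint's range is limited). The gripper opens to 85 mm and grips with 20 to 120 N. Pads are 22 mm wide; open, the fingers measure 114 mm over their backs; the gripper's body (76 mm by 85 mm) begins 54 mm behind the grasp point. The pads swing forward as they close: fully open they stand 13 mm farther back than shut.
Start: joints at [-1.352, 0.313, 1.498, -0, 1.331, -0.223], TCP at [0.224, -0.475, 0.231] pointing down, gripper open.
Joint ranges: [-2.94, 2.94], [-0.97, 2.17], [0.19, 2.56], [-1.23, 4.37], [0.02, 3.11], [-2.88, 2.88]. Speed limits (rad/s): [2.39, 2.39, 3.01, 3.14, 3.14, 3.14].

## Interface

Orientations are given as a unit quaternion [w, x, y, z].
In Python, from bench import manip gives the robot as it stands.
- The arm moves only by the shell command python3 nudge.py 'ROWS' [FORCE]. ROWS is one flat JSON list of numbers that holds 1 to 10 rows one after another, with no inner brackets; each row has 7 numbers: the finger opening in m, then dx, dy, dz in fractions of the full range, 1 being 0.75 m, then a rotation vector rx, ry, rz in fractions of the full range, 1 being pi rad; each row is the pose to reach, as a shift and turn from the pose commanded when the command began, along the tool's axes at that moment; what a row does not reach only later rows make up. A row lasts 1/10 s, in which the tool goes at most 0.05 m and 0.15 rad, less where a joint would pass 70% of its speed; a pose out of reach is approached as far as the arm can. The fingers move at their own pace and stop on an object; FORCE is the grip in N (left out, the last holds). Time passes only in rows, so rows that do not move let the fingers close. It prints the time, the measured TCP pose, the force, the opening and the grip force at its end. Input that does not fit is refused with a message, and nothing moves.
- manip.observe(): the state, without advancing time (a new reading comes with each control period).
- manip.read_camera(name): name is "side" or "top" or "wrist"; returns a dict with "frame" (420x560x3 uint8, red, green, blue), "z_map" (420x560 float32, m along the optical axis (not along the pixel's ray), 0 where there is no reading), "vertical_fov" (degrees; the focal length in pixels is half the picture's height over the tangent of half this angle, whatever the lens; pixels are square), "cx", "cy" (the principal point, pixels), "pose" (4x4, takes a point from camera to world coordinates). Camera axes: x right, y up, looking along -z (the intrinsics and any distortion apply to the point x, -y, -z); pixel columns grow to the right and rows downward; lengths in m; the calibration is good to about 2 mm. A picture is of the moment at which its call begins.
- manip.job_done(): hands the job in; it is judged then, once.
The state is a dict: "time": time; "q": joint angles; "dq": joint speeds; "joint_torque": joint torques, N m; "tcp_pos": TCP position; "orientation": TCP orientation; "force": force on the tool from outside, world axes, zero at the start; "torque": the same for the moment, N m; "grip_width": finger opening in m; "gripper_force": force on a finger pad.
Only numpy, scipy, OpenCV 4.12 (cv2) and the standard library are available. Lean on these libraries where they do the work, as an engineer would, in place of code of your own. Each camera call takes 0.05 s, during which the arm holds its last target. There are 200 camera calls.

## Task

Close the hinged cover of the grey control box and lock it with its sprung quarter-turn knob: press the knob lightly and turn it clockwise until you feel it drop into its slot, push it fully in, turn it on a quarter turn to the stop and let it spring back into its catch, so that the cover is held down. Do not force the knob while it is not in its slot, let go of it at the end, and leave the screwdriver and the counter beside the box where they lie.

Things in the scene. Friction and masses are not known exactly. Their poses are not given: they have to be found in the camera images.
- box: grey sheet-steel control box, 170 (x) x 190 (y) x 75 mm high, fixed on the belt. Origin: centre of its underside; x axis from its front (knob side, towards the robot) to its hinge side, z up. Two mounting ears and two cable glands on its sides reach to 116 mm from the centre.
- cover (a joint): angle of the cover (rad): 0 = shut on the rim, grows as it opens, at most 1.0. 4 mm plate, 194 mm wide, reaching 172 mm forward from the hinge; shut, its top face is 80 mm above the box's underside. It stays where it is left (friction); a light press of 1 to 3 N down near its front edge moves it shut.
- cover_hinge (a point): middle of the cover's hinge line, which runs along the box's y axis; at x = +85, y = 0, z = 78 mm in the box frame, half way through the plate's thickness
- knob_top (a point): centre of the top face of the black fluted round knob (36 mm over the flutes, 33 mm core, 24 mm high), on the fastener's axis, which crosses the cover 140 mm in front of the hinge, at y = 0 of the box. It slides with the knob but does not turn with it. Grip the knob round at any yaw; its look does not tell which way its tab points. Cover shut and knob out: 119 mm above the box's underside.
- plunger (a joint): how far the knob is pushed in (m): 0 = out, its underside 15 mm over the cover; 0.0015 = tab resting on the keeper outside the slot (cover shut); 0.007 = locked; 0.0095 = let go when pushed through but only partly turned (not locked); 0.012 = fully in, hard stop. The spring pushes outward with 4 N when out, 10 N fully in.
- keeper: slotted steel plate in the box, 28 x 30 mm, 5 mm thick; origin on the fastener's axis in its top face, 14.5 mm under the shut cover's top. A cross tab on the stud's end (18 x 5 x 3 mm) passes its slot only within about 0.15 rad. First the knob must turn 0.25 to 1.35 rad clockwise (from above) to reach the slot; it keeps its angle when let go. More than 60 N of the tab on the plate is forcing it.
- slot (a point): the slot's mouth, 2 mm above the keeper's origin. With the tab at the slot, a press of 8 N sinks the knob over 5 mm; elsewhere 8 N stops it after 1.5 to 2 mm. From the slot, kept fully in, the knob turns 1.6 rad on clockwise to a stop; about 1.57 rad from the slot a notch under the plate takes the tab: on release the spring lifts knob and tab into it (locked).
- screwdriver: red-handled screwdriver, 195 mm long, 27 mm thick, lying to the left of the box; leave it
- counter: white round tally counter, 47 x 58 x 27 mm, to the left of the screwdriver; leave it

How it is judged:
On the way, in this order (a step that is already met when the one before it is completed fails the run):
1. the cover is shut (value of joint cover below 0.02 rad), for 0.2 s.
2. the knob is pushed through the keeper's slot (value of joint cover below 0.02 rad and value of joint plunger above 0.009 m), for 0.05 s.
At the end, for the whole second after the job is handed in: The cover is shut (within 0.02 rad) and the released knob stands at its locked depth, 5.5 to 8.3 mm in (7 mm nominal): the tab sits in the notch under the keeper (value of joint cover below 0.02 rad and value of joint plunger between 0.0055 and 0.0083 m); the robot touches nothing.
It fails at once if the tab was forced on the keeper with more than 60 N (contact force between stud and keeper above 60 N).
It fails at once if the screwdriver was moved by more than 30 mm (distance of screwdriver from where it was at the start of the episode above 0.03 m).
It fails at once if the counter was moved by more than 30 mm (distance of counter from where it was at the start of the episode above 0.03 m).
It also fails if it takes over 54 s, if anything falls off the work surface, if the arm or the gripper's body presses on something with over 40 N, if the wrist force passes 120 N, or if a joint passes its speed limit or range.

## Working session

There is one attempt and no reset: what is moved stays moved. The work goes in short steps, Python scripts to look and compute and a shell command to move; the robot and the scene stay as the last step left them, time stands still between calls to the robot, and variables do not carry over. Pictures are saved under pics/ and viewed, at most 10 in all, crops included, and the job is handed in when it is done.

```bash
ls; mkdir -p pics; python3 - <<'E'
from bench import manip
import cv2,numpy as np
s=manip.observe();print(s)
for n in["top","side"]:
    r=manip.read_camera(n);cv2.imwrite(f"pics/{n}0.png",r["frame"][:,:,::-1]);np.savez(f"pics/{n}0.npz",**r)
    print(n,{k:v for k,v in r.items() if k not in("frame","z_map")},(r["z_map"]>0).mean())
E
```

```text
bench.py
nudge.py
pics
{'time': 0.0, 'q': array([-1.35239619e+00,  3.13440785e-01,  1.49843209e+00,  4.99425140e-06,
        1.33099892e+00, -2.23389739e-01]), 'dq': array([ 0.00030239,  0.00052679,  0.00105756, -0.0010523 ,  0.00047764,
       -0.00110334]), 'joint_torque': array([ 6.07443098e-05, -4.12264431e+01, -2.59750628e+01, -1.01213657e-04,
        4.04997583e-03,  3.79651340e-05]), 'tcp_pos': array([ 0.22440645, -0.47434088,  0.23074167]), 'orientation': array([-6.39560949e-04,  9.75701687e-01,  2.19102280e-01,  4.02088040e-06]), 'force': array([-0.69915556,  0.35867212,  0.57975688]), 'torque': array([-0.00506233,  0.00229907, -0.02126087]), 'gripper_force': 0.0, 'grip_width': 0.08559163329750896}
top {'vertical_fov': 42.63308772289572, 'cx': 277.344878494869, 'cy': 206.45695240077242, 'pose': array([[ 1.29856641e-01,  9.69079327e-01, -2.09815419e-01,
         3.20898133e-01],
       [-9.91532695e-01,  1.26828480e-01, -2.78828245e-02,
        -3.43844921e-01],
       [-4.10098074e-04,  2.11659617e-01,  9.77343357e-01,
         9.20819848e-01],
       [ 0.00000000e+00,  0.00000000e+00,  0.00000000e+00,
         1.00000000e+00]])} 0.9960416666666667
side {'vertical_fov': 49.151100354592344, 'cx': 276.376910071447, 'cy': 211.36446205737718, 'pose': array([[ 0.62285781, -0.67057988,  0.40295255,  0.83681849],
       [ 0.78231966,  0.53064154, -0.32618324, -0.61708221],
       [ 0.00490856,  0.51840349,  0.85512206,  0.82724205],
       [ 0.        ,  0.        ,  0.        ,  1.        ]])} 0.9960841836734694
```

View pics/top0.png

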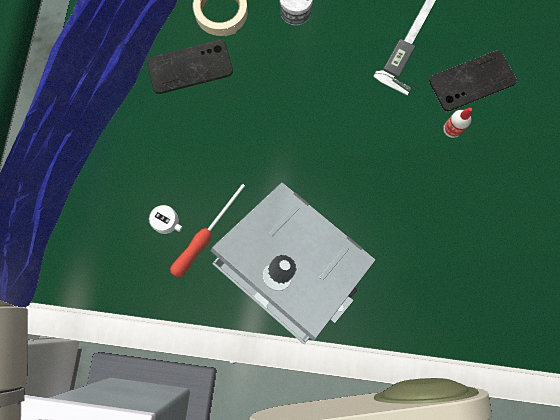

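View pics/side0.png

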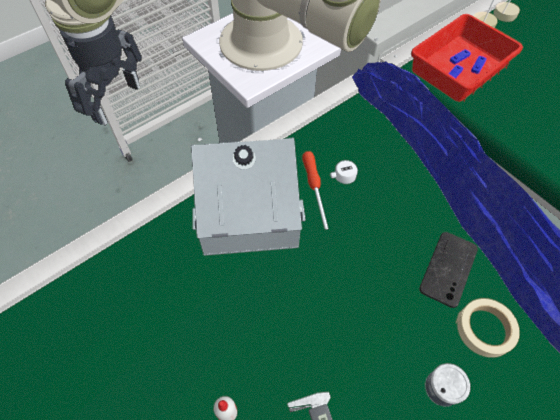

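The top view shows the cover's outline, with the hinge edge from (282,183) to (375,260), the front corners near (213,250) and (305,340), and the knob at (285,268). The screwdriver is left of the box at (205,240) and the counter at (164,219). The side view shows the hinge wall at (250,240) and the knob at (244,155), so the cover is partly open.

```bash
cat > h.py <<'E'
import numpy as np,cv2
def cloud(r):
    H,W=r["z_map"].shape; f=H/2/np.tan(np.radians(float(r["vertical_fov"]))/2)
    v,u=np.mgrid[:H,:W]; z=r["z_map"]
    P=np.stack([(u-r["cx"])/f*z,-(v-r["cy"])/f*z,-z],-1)
    return P@r["pose"][:3,:3].T+r["pose"][:3,3]
E
python3 - <<'E'
from h import *
for n,poly in(("top",[(282,192),(363,260),(307,325),(225,250)]),("side",[(203,160),(290,160),(292,220),(205,225)])):
    r=np.load(f"pics/{n}0.npz");P=cloud(r);H,W=r["z_map"].shape
    m=cv2.fillPoly(np.zeros((H,W),np.uint8),[np.array(poly)],1)>0
    Q=P[m&(r["z_map"]>0)]
    for _ in range(6):
        A=np.c_[Q[:,:2],np.ones(len(Q))];c,*_=np.linalg.lstsq(A,Q[:,2],rcond=None)
        e=A@c-Q[:,2];k=np.abs(e)<max(.003,1.5*np.median(np.abs(e)));Q=Q[k] 
    g=np.hypot(*c[:2]);print(n,"plane",c,"angle",np.arctan(g),"dir fwd",np.degrees(np.arctan2(c[1],c[0])),"resid",e.std(),len(Q))
    # pixels on plane -> outline
    d=np.abs(P[...,:2]@c[:2]+c[2]-P[...,2])
    on=((d<.006)&(P[...,2]>.06)).astype(np.uint8)
    k,l,s,_=cv2.connectedComponentsWithStats(on);i=1+np.argmax(s[1:,4]);on=l==i
    f=c[:2]/g # horizontal, towards front (rising)
    R=P[on];X=R[:,:2]@(-f);Y=R[:,:2]@np.array([f[1],-f[0]])
    print("x range",np.percentile(X,[0,.5,99.5,100]),"y range",np.percentile(Y,[0,.5,99.5,100]),"z",R[:,2].min(),R[:,2].max())
    hsv=r["frame"].astype(int);dark=(hsv.max(-1)<70)&(P[...,2]>.1)&(P[...,2]<.3)
    n3=np.array([-c[0],-c[1],1]);n3/=np.linalg.norm(n3)
    hh=(P-np.array([0,0,c[2]]))@n3
    kk=(hh>.033)&(hh<.045)&cv2.dilate(m.astype(np.uint8),np.ones((41,41))).astype(bool)
    print("knob top",np.median(P[kk],0),P[kk].mean(0),kk.sum(),"h",np.median(hh[kk]),"table z",np.median(P[...,2][(P[...,2]<.03)&(P[...,2]>-.03)]))
    col=r["frame"].astype(int);red=(col[...,0]>150)&(col[...,1]<90)&(np.linalg.norm(P[...,:2]-P[kk].mean(0)[:2],axis=-1)<.25)
    print("red driver",P[red].mean(0),P[red].min(0),P[red].max(0))
E
```

```text
top plane [-0.43873795  0.28645894  0.40795491] angle 0.4826430681304195 dir fwd 146.85884569616806 resid 0.001167250631891081 6222
x range [0.47379189 0.47532754 0.63018609 0.63205394] y range [-0.16570732 -0.16466389  0.02699991  0.02840211] z 0.07508035997303375 0.1593420643121336
knob top [ 0.39824216 -0.34204112  0.177895  ] [ 0.39830404 -0.34212668  0.17739876] 432 h 0.037607471033216724 table z -0.0008580927954678907
red driver [ 0.41711067 -0.18493232  0.02493653] [ 0.32089813 -0.34384492 -0.0047259 ] [ 0.46221016 -0.15421561  0.92081985]
side plane [-0.42962948  0.28021919  0.40190304] angle 0.4739435016238269 dir fwd 146.8862213736228 resid 0.0013371204799687202 4806
x range [0.47229784 0.47559698 0.62979485 0.63171629] y range [-0.16453973 -0.16331057  0.02854093  0.02977949] z 0.07388065131049504 0.1600280367886584
knob top [ 0.40038956 -0.34158645  0.17742178] [ 0.40017066 -0.3414582   0.1773843 ] 291 h 0.03845403206696386 table z -1.1895023294794527e-05
red driver [ 0.42319966 -0.18471303  0.02304862] [ 0.3748202  -0.20827073 -0.00130408] [ 0.46127104 -0.139903    0.028688  ]
```

Units first: shifts go in shares of 0.75 m and turns go in shares of pi rad. So 0.1964 m / 0.75 = 0.2619, 0.15 m / 0.75 = 0.2, -1.2 rad / 3.1416 = -0.382.

```bash
python3 nudge.py '[0.085,0.04,-0.0147,0,0,0,-0.0446,0.085,0.08,-0.0307,0,0,0,-0.0891,0.085,0.12,-0.0453,0,0,0,-0.1337,0.085,0.16,-0.0613,0,0,0,-0.1783,0.085,0.2,-0.076,0,0,0,-0.2228,0.085,0.24,-0.092,0,0,0,-0.2674,0.085,0.2619,-0.0999,0,0,0,-0.3119,0.085,0.2619,-0.0999,0,0,0,-0.3565,0.085,0.2619,-0.0999,0,0,0,-0.382,0.085,0.2619,-0.0999,0,0,0,-0.382]' 40
python3 nudge.py '[0.085,0,0,0,0,0,-0.0446,0.085,0,0,0,0,0,-0.0891,0.085,0,0,0,0,0,-0.1337,0.085,0,0,0,0,0,-0.1783,0.085,0,0,0,0,0,-0.2228,0.085,0,0,0,0,0,-0.2674,0.085,0,0,0,0,0,-0.2928,0.085,0,0,0,0,0,-0.2928,0.085,0,0,0,0,0,-0.2928]'
python3 -c "
from bench import manip;import math
s=manip.observe();o=s['orientation'];print(s['q'],2*math.atan2(o[2],o[1])-math.pi/2)"
```

```text
time: 1.1
tcp_pos: [0.37, -0.3227, 0.231]
orientation: [-0.0, 0.681, 0.732, 0.0]
force: [-0.5, 0.2, 0.2]
grip_width: 0.0849
gripper_force: 0.0
time: 2.0
tcp_pos: [0.3699, -0.3229, 0.2312]
orientation: [-0.0, 0.288, 0.958, 0.0]
force: [-0.6, -0.1, -0.2]
grip_width: 0.0846
gripper_force: 0.0
[-9.56884368e-01  2.38196488e-01  1.59648580e+00  1.23382692e-06
  1.30725305e+00 -1.94408281e+00] 0.9871981238705034
```

To row units: 0.14 m / 0.75 = 0.1867, 0.08 m / 0.75 = 0.1067.

```bash
python3 nudge.py '[0.085,0,0,0.0267,0,0,0,0.085,0,0,0.0533,0,0,0,0.085,0,0,0.08,0,0,0,0.085,0,0,0.1067,0,0,0,0.085,0,0,0.12,0,0,0,0.085,0,0,0.1333,0,0,0,0.085,0,0,0.1467,0,0,0,0.085,0,0,0.16,0,0,0,0.085,0,0,0.1733,0,0,0,0.085,0,0,0.1867,0,0,0]'
python3 nudge.py '[0.085,0,0,0.0067,0,0,0,0.085,0,0,0.0133,0,0,0,0.085,0,0,0.0187,0,0,0,0.085,0,0,0.024,0,0,0,0.085,0,0,0.0267,0,0,0,0.085,0,0,0.0267,0,0,0]'
```

```text
time: 3.0
tcp_pos: [0.37, -0.3229, 0.0906]
orientation: [0.0, 0.286, 0.958, -0.0]
force: [-0.2, 0.3, 1.2]
grip_width: 0.0848
gripper_force: 0.3
time: 3.6
tcp_pos: [0.37, -0.3229, 0.0711]
orientation: [-0.0, 0.286, 0.958, 0.0]
force: [-1.0, -0.1, 0.0]
grip_width: 0.0851
gripper_force: 0.0
```

```bash
python3 - <<'E'
from h import *
from bench import manip
for n in("side","top"):
    r=manip.read_camera(n);cv2.imwrite(f"pics/{n}1.png",r["frame"][:,:,::-1]);P=cloud(r)
    h=np.array([.6263*.8374-.068*.5465,-.6263*.5465-.068*.8374]);d=P[...,:2]-h
    X=-(d@[.8374,-.5465]);Y=d@[.5465,.8374]
    m=(X>.02)&(X<.17)&(abs(Y)>.062)&(abs(Y)<.09)&(P[...,2]>.06)&(P[...,2]<.11)
    c=np.polyfit(X[m],P[...,2][m],1);print(n,m.sum(),"slope,z0",c)
E
```

```text
side 1816 slope,z0 [0.02745721 0.07971796]
top 1354 slope,z0 [0.02407624 0.07886433]
```

To row units: 0.0038 m / 0.75 = 0.0051, 0.003 m / 0.75 = 0.004.

```bash
python3 nudge.py '[0.085,0,0,0.0013,0,0,0,0.085,0,0,0.0027,0,0,0,0.085,0,0,0.004,0,0,0,0.085,0,0,0.0051,0,0,0,0.085,0,0,0.0051,0,0,0]'
python3 nudge.py '[0.085,0,0,0.0005,0,0,0,0.085,0,0,0.0011,0,0,0,0.085,0,0,0.0011,0,0,0]'
```

```text
time: 4.2
tcp_pos: [0.3699, -0.3229, 0.0674]
orientation: [-0.0, 0.286, 0.958, 0.0]
force: [0.0, 0.4, 0.0]
grip_width: 0.085
gripper_force: 0.0
time: 4.5
tcp_pos: [0.37, -0.3229, 0.067]
orientation: [-0.0, 0.286, 0.958, 0.0]
force: [-1.5, 0.9, 3.8]
grip_width: 0.0851
gripper_force: 2.4
```

To row units: 0.0007 m / 0.75 = 0.0009, 0.0004 m / 0.75 = 0.0005.

```bash
python3 nudge.py '[0.085,0,0,0.0005,0,0,0,0.085,0,0,0.0009,0,0,0,0.085,0,0,0.0009,0,0,0,0.085,0,0,0.0009,0,0,0]'
python3 - <<'E'
from h import *
from bench import manip
for n in("side","top"):
    r=manip.read_camera(n);cv2.imwrite(f"pics/{n}2.png",r["frame"][:,:,::-1]);P=cloud(r)
    h=np.array([.6263*.8374-.068*.5465,-.6263*.5465-.068*.8374]);d=P[...,:2]-h
    X=-(d@[.8374,-.5465]);Y=d@[.5465,.8374]
    m=(X>.02)&(X<.17)&(abs(Y)>.062)&(abs(Y)<.09)&(P[...,2]>.06)&(P[...,2]<.11)
    c=np.polyfit(X[m],P[...,2][m],1);print(n,m.sum(),"slope,z0",c)
    t=(P[...,2]>.114)&(P[...,2]<.123)&(np.hypot(X-.14,Y)<.025)
    print("knob",t.sum(),np.median(X[t]),np.median(Y[t]),np.median(P[...,2][t]))
E
```

```text
time: 4.9
tcp_pos: [0.37, -0.3229, 0.0669]
orientation: [0.0, 0.286, 0.958, -0.0]
force: [-2.8, 3.3, 12.0]
grip_width: 0.085
gripper_force: 6.2
side 1793 slope,z0 [0.00051606 0.07978373]
knob 187 0.1342095708022077 0.0006942953282454632 0.11839076339404841
top 1369 slope,z0 [-0.00077284  0.07872394]
knob 0 nan nan nan
  return _methods._mean(a, axis=axis, dtype=dtype,
  ret = ret.dtype.type(ret / rcount)
```

To row units: -0.025 m / 0.75 = -0.0333, -0.016 m / 0.75 = -0.0213.

```bash
python3 nudge.py '[0.085,0,0,-0.0107,0,0,0,0.085,0,0,-0.0213,0,0,0,0.085,0,0,-0.0333,0,0,0,0.03,0,0,-0.0333,0,0,0,0.03,0,0,-0.0333,0,0,0,0.03,0,0,-0.0333,0,0,0,0.03,0,0,-0.0333,0,0,0,0.03,0,0,-0.0333,0,0,0,0.03,0,0,-0.0333,0,0,0,0.03,0,0,-0.0333,0,0,0]' 50
python3 - <<'E'
from h import *
from bench import manip
r=manip.read_camera("side");f=r["frame"][90:240,170:330,::-1];cv2.imwrite("pics/side3.png",cv2.resize(f,None,fx=4,fy=4,interpolation=2))
E
```

```text
time: 6.0
tcp_pos: [0.3702, -0.3222, 0.0909]
orientation: [-0.0, 0.286, 0.958, 0.001]
force: [1.5, 3.6, 3.2]
grip_width: 0.0313
gripper_force: 49.2
```

View pics/side3.png

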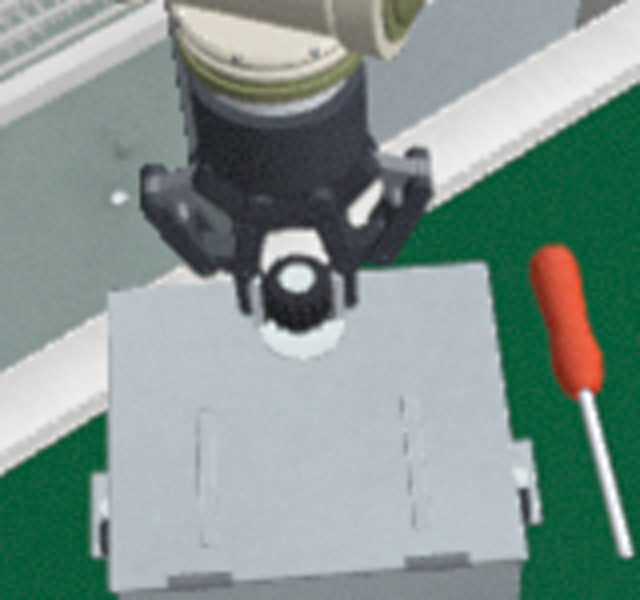

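The fingers hold the knob on both sides at about (297,290). It may sit a few mm off the tool axis, so I'll measure its centre before turning.

```bash
python3 - <<'E'
from h import *
from bench import manip
h=np.array([.6263*.8374-.068*.5465,-.6263*.5465-.068*.8374])
for i in range(1):
    r=manip.read_camera("side");P=cloud(r);d=P[...,:2]-h
    X=-(d@[.8374,-.5465]);Y=d@[.5465,.8374];Z=P[...,2]
    t=(Z>.112)&(Z<.124)&(abs(Y)<.0155)&(X>.11)&(X<.18)
    print(t.sum(),np.percentile(X[t],[1,10,50,90,99]),np.percentile(Y[t],[1,50,99]),np.median(Z[t]))
    t2=(Z>.117)&t
    for a,b in((-.015,-.008),(-.008,-.003),(-.003,.003),(.003,.008),(.008,.015)):
        q=t2&(Y>a)&(Y<b);print(a,b,q.sum(),X[q].min() if q.any() else 0,X[q].max() if q.any() else 0)
    e=(Z>.076)&(Z<.084)&(abs(Y)<.09);print("front edge",np.percentile(X[e],[99,99.5,99.9]),"Y",[np.percentile(Y[(Z>.076)&(Z<.084)&(X>.03)&(X<.15)&(abs(Y)<.11)],k) for k in(.5,99.5)])
s=manip.observe();print(s['tcp_pos'],-(s['tcp_pos'][:2]-h)@[.8374,-.5465],(s['tcp_pos'][:2]-h)@[.5465,.8374],s['force'],s['torque'])
E
```

```text
209 [0.12190413 0.12425715 0.13546119 0.14844848 0.15385936] [-0.01468833  0.00013541  0.01476178] 0.1181576782066065
-0.015 -0.008 26 0.12801270173886686 0.14848774744073212
-0.008 -0.003 26 0.12319057017719655 0.1534239633456459
-0.003 0.003 39 0.12308048000902434 0.15442131734295186
0.003 0.008 29 0.12334139136151424 0.15110549363677966
0.008 0.015 37 0.1270879034808036 0.151733475697011
front edge [0.55632196 0.56929954 0.59665964] Y [np.float64(-0.09531903614072113), np.float64(0.09676967982849116)]
[ 0.37019053 -0.32224635  0.09088113] 0.1401328221517577 0.00045329544215604896 [2.17566182 4.55714406 2.24763465] [ 0.61418596 -0.29065244 -0.0201259 ]
```

To row units: 0.0015 m / 0.75 = 0.002, 0.0008 m / 0.75 = 0.0011.

```bash
python3 nudge.py '[0.03,0,0,0.0011,0,0,0,0.03,0,0,0.002,0,0,0,0.03,0,0,0.002,0,0,0]'
python3 nudge.py '[0.03,0,0,0.0005,0,0,0,0.03,0,0,0.0011,0,0,0,0.03,0,0,0.0011,0,0,0,0.03,0,0,0.0011,0,0,0]'
```

```text
time: 6.4
tcp_pos: [0.3702, -0.3223, 0.0897]
orientation: [-0.0, 0.286, 0.958, 0.001]
force: [1.9, 5.4, 7.7]
grip_width: 0.0319
gripper_force: 49.7
time: 6.8
tcp_pos: [0.3703, -0.3223, 0.0896]
orientation: [0.0, 0.286, 0.958, 0.0]
force: [-0.1, 7.2, 14.3]
grip_width: 0.0316
gripper_force: 50.2
```

To row units: 0.1 rad / 3.1416 = 0.0318.

```bash
for i in 1; do python3 nudge.py '[0.03,0,0,0,0,0,0.0159,0.03,0,0,0,0,0,0.0318,0.03,0,0,0,0,0,0.0318]'
python3 nudge.py '[0.03,0,0,0,0,0,0.0159,0.03,0,0,0,0,0,0.0318,0.03,0,0,0,0,0,0.0318]'; done; python3 -c "
from bench import manip
s=manip.observe();print(s['torque'],s['tcp_pos'],s['q'][5])"
```

```text
time: 7.1
tcp_pos: [0.3704, -0.3222, 0.0896]
orientation: [0.0, 0.334, 0.943, 0.001]
force: [1.1, 8.8, 14.1]
grip_width: 0.0315
gripper_force: 50.3
time: 7.4
tcp_pos: [0.3705, -0.3221, 0.0896]
orientation: [0.0, 0.381, 0.925, 0.001]
force: [0.5, 8.4, 14.5]
grip_width: 0.0315
gripper_force: 50.3
[ 1.30501749 -0.05572186 -0.00262116] [ 0.37045579 -0.32209529  0.08955106] -1.7462917738343908
```

To row units: 0.1 rad / 3.1416 = 0.0318.

```bash
python3 nudge.py '[0.03,0,0,0,0,0,0.0159,0.03,0,0,0,0,0,0.0318,0.03,0,0,0,0,0,0.0318]'
python3 nudge.py '[0.03,0,0,0,0,0,0.0159,0.03,0,0,0,0,0,0.0318,0.03,0,0,0,0,0,0.0318]'; python3 -c "
from bench import manip
s=manip.observe();print(s['torque'],s['tcp_pos'],s['q'][5])"
```

```text
time: 7.7
tcp_pos: [0.3705, -0.322, 0.0895]
orientation: [0.0, 0.426, 0.905, 0.001]
force: [1.3, 9.3, 14.1]
grip_width: 0.0318
gripper_force: 50.2
time: 8.0
tcp_pos: [0.3706, -0.3219, 0.0894]
orientation: [0.0, 0.471, 0.882, 0.001]
force: [2.8, 9.0, 13.0]
grip_width: 0.0315
gripper_force: 50.2
[ 1.59124357 -0.34196874  0.01295541] [ 0.37063389 -0.32187997  0.08944055] -1.5463313503411664
```

To row units: 0.1 rad / 3.1416 = 0.0318.

```bash
python3 nudge.py '[0.03,0,0,0,0,0,0.0159,0.03,0,0,0,0,0,0.0318,0.03,0,0,0,0,0,0.0318]'; python3 -c "
from bench import manip
s=manip.observe();print(s['torque'],s['tcp_pos'],s['q'][5])"
```

```text
time: 8.3
tcp_pos: [0.3708, -0.3218, 0.0893]
orientation: [0.0, 0.515, 0.857, 0.001]
force: [3.8, 9.4, 12.2]
grip_width: 0.0315
gripper_force: 50.1
[ 1.57604242 -0.54636035  0.01841554] [ 0.37075172 -0.32178951  0.08933892] -1.4462776257381749
```

To row units: 0.0004 m / 0.75 = 0.0005.

```bash
python3 nudge.py '[0.03,0,0,0.0005,0,0,0,0.03,0,0,0.0005,0,0,0,0.03,0,0,0.0005,0,0,0]'; python3 nudge.py '[0.03,0,0,0,0,0,0.0159,0.03,0,0,0,0,0,0.0318,0.03,0,0,0,0,0,0.0318]'; python3 -c "
from bench import manip
s=manip.observe();print(s['torque'],s['tcp_pos'],s['q'][5])"
```

```text
time: 8.6
tcp_pos: [0.3707, -0.3218, 0.0891]
orientation: [0.0, 0.514, 0.858, 0.001]
force: [4.9, 10.5, 14.8]
grip_width: 0.0317
gripper_force: 50.2
time: 8.9
tcp_pos: [0.3709, -0.3217, 0.089]
orientation: [0.0, 0.557, 0.831, 0.001]
force: [5.2, 10.7, 11.2]
grip_width: 0.032
gripper_force: 50.1
[ 1.63543954 -0.64749701  0.045442  ] [ 0.37086019 -0.3217248   0.08895672] -1.3462949724968103
```

To row units: 0.0015 m / 0.75 = 0.002, 0.0009 m / 0.75 = 0.0012.

```bash
python3 nudge.py '[0.03,0.0007,0.0009,0,0,0,0,0.03,0.0012,0.002,0,0,0,0,0.03,0.0012,0.002,0,0,0,0]'; python3 nudge.py '[0.03,0,0,0.0007,0,0,0,0.03,0,0,0.0007,0,0,0,0.03,0,0,0.0007,0,0,0]'; python3 -c "
from bench import manip
s=manip.observe();print(s['torque'],s['tcp_pos'],s['q'][5])"
```

```text
time: 9.2
tcp_pos: [0.371, -0.3215, 0.089]
orientation: [-0.0, 0.556, 0.831, -0.0]
force: [-1.5, 3.6, 10.3]
grip_width: 0.0313
gripper_force: 49.9
time: 9.5
tcp_pos: [0.3711, -0.3215, 0.0887]
orientation: [0.0, 0.556, 0.831, -0.0]
force: [-3.5, 4.3, 13.5]
grip_width: 0.0315
gripper_force: 50.1
[ 0.69300133  0.57580272 -0.04921216] [ 0.37106712 -0.3215008   0.08867688] -1.344194775349996
```

To row units: 0.1 rad / 3.1416 = 0.0318.

```bash
python3 nudge.py '[0.03,0,0,0,0,0,0.0159,0.03,0,0,0,0,0,0.0318,0.03,0,0,0,0,0,0.0318]';  python3 nudge.py '[0.03,0,0,0.0004,0,0,0,0.03,0,0,0.0007,0,0,0,0.03,0,0,0.0007,0,0,0]'; python3 -c "
from bench import manip
s=manip.observe();print(s['torque'],s['tcp_pos'],s['q'][5])"
```

```text
time: 9.8
tcp_pos: [0.3711, -0.3214, 0.0881]
orientation: [-0.0, 0.598, 0.802, 0.0]
force: [-0.2, 2.8, 5.7]
grip_width: 0.0317
gripper_force: 49.6
time: 10.1
tcp_pos: [0.3711, -0.3214, 0.0876]
orientation: [-0.0, 0.597, 0.802, 0.0]
force: [0.3, 2.8, 6.5]
grip_width: 0.0315
gripper_force: 49.7
[0.43067377 0.12232131 0.01408893] [ 0.37112706 -0.32136413  0.08759982] -1.2441366667265414
```

It has dropped into the slot: the force fell from 13 to 6 N and z now follows the command. Next I push it in.

To row units: 0.002 m / 0.75 = 0.0027, 0.001 m / 0.75 = 0.0013.

```bash
python3 nudge.py '[0.03,0,0,0.0013,0,0,0,0.03,0,0,0.0027,0,0,0,0.03,0,0,0.0027,0,0,0]';  python3 nudge.py '[0.03,0,0,0.0013,0,0,0,0.03,0,0,0.0027,0,0,0,0.03,0,0,0.0027,0,0,0]'
```

```text
time: 10.4
tcp_pos: [0.3711, -0.3214, 0.0856]
orientation: [-0.0, 0.597, 0.802, 0.0]
force: [0.4, 2.7, 6.2]
grip_width: 0.0322
gripper_force: 49.6
time: 10.7
tcp_pos: [0.3711, -0.3214, 0.0836]
orientation: [-0.0, 0.597, 0.802, 0.0]
force: [1.3, 3.1, 6.3]
grip_width: 0.0316
gripper_force: 49.7
```

To row units: 0.004 m / 0.75 = 0.0053, 0.003 m / 0.75 = 0.004.

```bash
python3 nudge.py '[0.03,0,0,0.0013,0,0,0,0.03,0,0,0.0027,0,0,0,0.03,0,0,0.004,0,0,0,0.03,0,0,0.0053,0,0,0,0.03,0,0,0.0053,0,0,0]';  python3 nudge.py '[0.03,0,0,0.0009,0,0,0,0.03,0,0,0.0019,0,0,0,0.03,0,0,0.0019,0,0,0]'
```

```text
time: 11.2
tcp_pos: [0.3712, -0.3214, 0.0797]
orientation: [0.0, 0.597, 0.802, 0.0]
force: [0.5, 3.9, 8.7]
grip_width: 0.0315
gripper_force: 49.7
time: 11.5
tcp_pos: [0.3712, -0.3214, 0.0794]
orientation: [0.0, 0.597, 0.802, -0.0]
force: [-3.3, 6.6, 19.9]
grip_width: 0.0314
gripper_force: 55.9
```

To row units: 0.7 rad / 3.1416 = 0.2228.

```bash
python3 nudge.py '[0.03,0,0,0,0,0,0.0318,0.03,0,0,0,0,0,0.0637,0.03,0,0,0,0,0,0.0955,0.03,0,0,0,0,0,0.1273,0.03,0,0,0,0,0,0.1592,0.03,0,0,0,0,0,0.191,0.03,0,0,0,0,0,0.2228,0.03,0,0,0,0,0,0.2228]'; python3 -c "
from bench import manip
s=manip.observe();print(s['torque'],s['tcp_pos'],s['q'][5])"
```

```text
time: 12.3
tcp_pos: [0.3722, -0.3214, 0.0794]
orientation: [0.001, 0.837, 0.548, 0.001]
force: [3.8, 7.4, 16.9]
grip_width: 0.0316
gripper_force: 54.5
[ 1.37857684 -0.42163813 -0.12484314] [ 0.37217879 -0.32143137  0.07937657] -0.5413186708675982
```

To row units: 0.7 rad / 3.1416 = 0.2228.

```bash
python3 nudge.py '[0.03,0,0,0,0,0,0.0318,0.03,0,0,0,0,0,0.0637,0.03,0,0,0,0,0,0.0955,0.03,0,0,0,0,0,0.1273,0.03,0,0,0,0,0,0.1592,0.03,0,0,0,0,0,0.191,0.03,0,0,0,0,0,0.2228,0.03,0,0,0,0,0,0.2228]'; python3 -c "
from bench import manip
s=manip.observe();print(s['torque'],s['tcp_pos'],s['q'][5])"
```

```text
time: 13.1
tcp_pos: [0.373, -0.322, 0.0795]
orientation: [0.002, 0.974, 0.227, 0.002]
force: [9.9, 4.3, 13.5]
grip_width: 0.0318
gripper_force: 52.1
[ 0.99257652 -1.34378607 -0.00437011] [ 0.37299679 -0.32203695  0.07945122] 0.15868292290978359
```

To row units: 0.1 rad / 3.1416 = 0.0318.

```bash
python3 nudge.py '[0.03,0,0,0,0,0,0.0159,0.03,0,0,0,0,0,0.0318,0.03,0,0,0,0,0,0.0318]'; python3 -c "
from bench import manip
s=manip.observe();print(s['torque'],s['tcp_pos'],s['q'][5])"
```

```text
time: 13.4
tcp_pos: [0.373, -0.3222, 0.0794]
orientation: [0.002, 0.984, 0.179, 0.002]
force: [9.4, 4.3, 12.6]
grip_width: 0.0313
gripper_force: 51.9
[ 0.88593637 -1.43715951 -0.02819941] [ 0.37302092 -0.32216284  0.07943774] 0.25720976433779796
```

To row units: 0.08 rad / 3.1416 = 0.0255.

```bash
python3 nudge.py '[0.03,0,0,0,0,0,0.0127,0.03,0,0,0,0,0,0.0255,0.03,0,0,0,0,0,0.0255]'; python3 -c "
from bench import manip
s=manip.observe();print(s['torque'],s['tcp_pos'],s['q'][5])"
```

```text
time: 13.7
tcp_pos: [0.3731, -0.3223, 0.0795]
orientation: [0.002, 0.99, 0.14, 0.002]
force: [9.0, 4.0, 11.7]
grip_width: 0.0317
gripper_force: 51.6
[ 0.88322538 -1.45393834 -0.0396569 ] [ 0.37308757 -0.32226768  0.07947892] 0.336880731728524
```

To row units: 0.07 rad / 3.1416 = 0.0223.

```bash
python3 nudge.py '[0.03,0,0,0,0,0,0.0127,0.03,0,0,0,0,0,0.0223,0.03,0,0,0,0,0,0.0223]'; python3 -c "
from bench import manip
s=manip.observe();print(s['torque'],s['tcp_pos'],s['q'][5])"
```

```text
time: 14.0
tcp_pos: [0.3731, -0.3223, 0.0795]
orientation: [0.002, 0.994, 0.105, 0.002]
force: [10.4, 2.5, 11.4]
grip_width: 0.0313
gripper_force: 51.4
[ 0.74698468 -1.56506449 -0.01617549] [ 0.3731281  -0.32234511  0.07946843] 0.4066230817007783
```

To row units: 0.06 rad / 3.1416 = 0.0191.

```bash
python3 nudge.py '[0.03,0,0,0,0,0,0.0095,0.03,0,0,0,0,0,0.0191,0.03,0,0,0,0,0,0.0191]'; python3 -c "
from bench import manip
s=manip.observe();print(s['torque'],s['tcp_pos'],s['q'][5])"
```

```text
time: 14.3
tcp_pos: [0.3732, -0.3224, 0.0795]
orientation: [0.002, 0.997, 0.075, 0.003]
force: [9.4, 2.6, 11.5]
grip_width: 0.0313
gripper_force: 51.2
[ 0.73196492 -1.5943542   0.04950728] [ 0.37315718 -0.32241476  0.07946067] 0.4666132735440764
```

To row units: 0.06 rad / 3.1416 = 0.0191.

```bash
python3 nudge.py '[0.03,0,0,0,0,0,0.0095,0.03,0,0,0,0,0,0.0191,0.03,0,0,0,0,0,0.0191]'; python3 -c "
from bench import manip
s=manip.observe();print(s['torque'],s['tcp_pos'],s['q'][5])"
```

```text
time: 14.6
tcp_pos: [0.3732, -0.3225, 0.0795]
orientation: [0.002, 0.999, 0.045, 0.003]
force: [9.4, 1.9, 10.2]
grip_width: 0.0318
gripper_force: 51.0
[ 0.63021107 -1.5849824  -0.01620541] [ 0.37320476 -0.32253328  0.07948437] 0.5266471845586774
```

To row units: 0.0005 m / 0.75 = 0.0007, 0.05 rad / 3.1416 = 0.0159.

```bash
python3 nudge.py '[0.03,0,0,0.0007,0,0,0,0.03,0,0,0.0007,0,0,0.0159,0.03,0,0,0.0007,0,0,0.0159]'; python3 -c "
from bench import manip
s=manip.observe();print(s['torque'],s['tcp_pos'],s['q'][5])"
```

```text
time: 14.9
tcp_pos: [0.3732, -0.3226, 0.0794]
orientation: [0.002, 1.0, 0.02, 0.003]
force: [8.9, 2.5, 16.4]
grip_width: 0.0321
gripper_force: 53.5
[ 0.91430754 -1.42767997  0.03967   ] [ 0.37322998 -0.32260074  0.0794144 ] 0.5770696772327274
```

To row units: 0.08 rad / 3.1416 = 0.0255.

```bash
python3 nudge.py '[0.03,0,0,0,0,0,0.0127,0.03,0,0,0,0,0,0.0255,0.03,0,0,0,0,0,0.0255]'; python3 - <<'E'
from h import *
from bench import manip
s=manip.observe();print(s['torque'],s['tcp_pos'],s['q'][5])
r=manip.read_camera("side");P=cloud(r);h=np.array([.6263*.8374-.068*.5465,-.6263*.5465-.068*.8374]);d=P[...,:2]-h
X=-(d@[.8374,-.5465]);Y=d@[.5465,.8374];Z=P[...,2]
t=(np.hypot(X-.139,Y)<.012)&(Z<.13);print("knob top z",np.median(Z[t]),t.sum())
f=r["frame"][90:240,170:330,::-1];cv2.imwrite("pics/side4.png",cv2.resize(f,None,fx=4,fy=4,interpolation=2))
E
```

```text
time: 15.2
tcp_pos: [0.3728, -0.3228, 0.0794]
orientation: [0.002, 1.0, -0.019, 0.002]
force: [7.0, 1.6, 16.1]
grip_width: 0.0318
gripper_force: 53.4
[ 0.60274505 -0.87662669  0.3936963 ] [ 0.37284189 -0.32276816  0.0794056 ] 0.6561367853153964
knob top z 0.1071282304087755 73
```

View pics/side4.png

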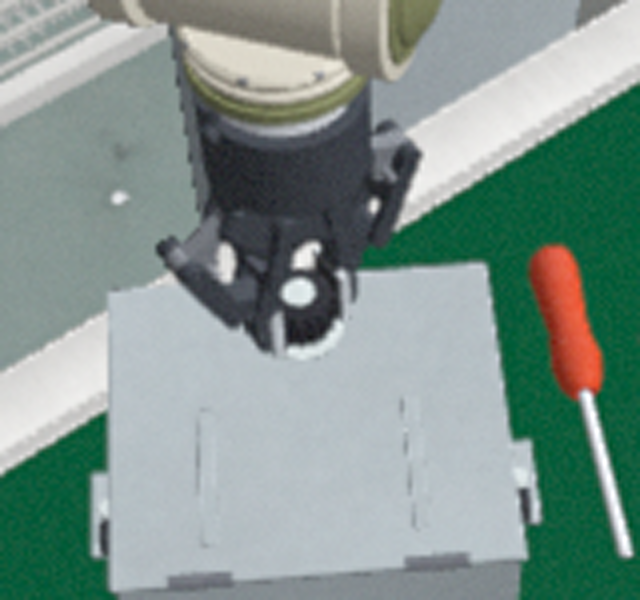

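The fingers still hold the knob at about (300,295). Its top is at 107 mm (12 mm in), and the 0.39 N m torque says it is at the stop. I'll ease it up into the notch.

To row units: -0.005 m / 0.75 = -0.0067, -0.004 m / 0.75 = -0.0053, -0.04 rad / 3.1416 = -0.0127.

```bash
python3 nudge.py '[0.03,0,0,-0.0013,0,0,-0.0095,0.03,0,0,-0.0027,0,0,-0.0127,0.03,0,0,-0.004,0,0,-0.0127,0.03,0,0,-0.0053,0,0,-0.0127,0.03,0,0,-0.0067,0,0,-0.0127,0.03,0,0,-0.0067,0,0,-0.0127]'; python3 -c "
from bench import manip
s=manip.observe();print(s['torque'],s['tcp_pos'],s['q'][5])"
```

```text
time: 15.85
tcp_pos: [0.3726, -0.3227, 0.0837]
orientation: [0.002, 1.0, 0.001, 0.002]
force: [6.9, -0.4, 6.1]
grip_width: 0.0318
gripper_force: 49.5
[ 0.00534407 -1.03506609 -0.00499118] [ 0.37260318 -0.32272322  0.08366963] 0.6157708951841363
```

To row units: -0.1 m / 0.75 = -0.1333, -0.07 m / 0.75 = -0.0933.

```bash
python3 nudge.py '[0.07,0,0,0,0,0,0,0.07,0,0,0,0,0,0,0.07,0,0,0,0,0,0,0.07,0,0,0,0,0,0,0.07,0,0,0,0,0,0,0.07,0,0,-0.0267,0,0,0,0.07,0,0,-0.0533,0,0,0,0.07,0,0,-0.0933,0,0,0,0.07,0,0,-0.1333,0,0,0,0.07,0,0,-0.1333,0,0,0]'; python3 - <<'E'
from h import *
from bench import manip
h=np.array([.6263*.8374-.068*.5465,-.6263*.5465-.068*.8374])
r=manip.read_camera("side");P=cloud(r);d=P[...,:2]-h
X=-(d@[.8374,-.5465]);Y=d@[.5465,.8374];Z=P[...,2]
t=(np.hypot(X-.139,Y)<.012)&(Z<.13);print("knob top z",np.median(Z[t]),t.sum())
m=(X>.02)&(X<.17)&(abs(Y)>.03)&(abs(Y)<.09)&(Z>.06)&(Z<.11);print(np.polyfit(X[m],Z[m],1))
cv2.imwrite("pics/side5.png",r["frame"][:,:,::-1])
E
```

```text
time: 16.85
tcp_pos: [0.372, -0.3228, 0.1859]
orientation: [0.003, 1.0, 0.001, 0.002]
force: [0.4, 0.1, -0.1]
grip_width: 0.0698
gripper_force: 0.0
knob top z 0.11202647108732677 103
[-0.00181048  0.08008292]
```

View pics/side5.png

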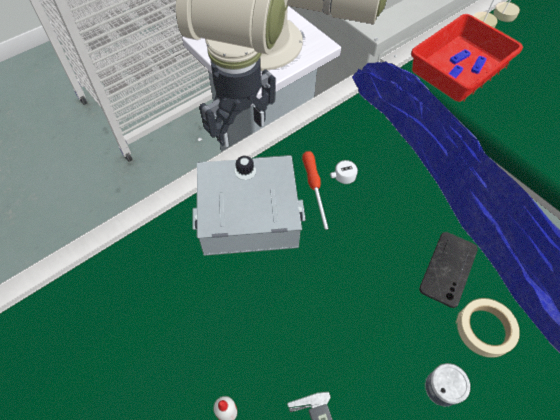

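The cover is shut, and the knob at (244,165) has its top at 112 mm, which is 7 mm in: locked. The gripper is clear, and the screwdriver and counter have not moved.

```bash
python3 -c "
from bench import manip
print(manip.job_done())"
```

```text
the job is handed in; nothing more can be done
None
```

The cover is shut and the knob measured 7 mm in, its locked depth; the gripper let go and moved clear, the screwdriver and counter were left untouched, and the job was handed in at about 17 s (no verdict was returned).

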